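Arm the seal-test jig and hold it shut on its pin

TASK

Set the seal-test jig's selector: press its sprung knob down, turn it clockwise (seen from above) as far as it goes and let it spring back up. Then swing the jig's lid shut, take the round-headed pin from the grey stand and push it down through the lid's hole into the hole below until its head bears on the lid. The nest under the lid is sprung, so finish while still pressing the pin down, the lid fully shut, and leave everything else on the bench where it is.

Things in the scene. Friction and masses are not known exactly. Their poses are not given: they have to be found in the camera images.
- jig: Aluminium clamshell jig, fixed; base 120 x 150 mm, top 50 mm above the bench, on a 140 x 180 x 8 mm foot. Origin: on the bench, under the base's centre. x: along the hinge, away from the console; y: towards the hinge; z up. The grey console, 50 mm high, spans x -155 to -70, y -65 to 35 mm and carries the knob. A pale cover plate lies on a sprung nest in the base.
- lid (a joint): Lid angle (rad): 0 shut, 1.57 upright, stop 1.95; starts at 1.4 to 1.8. Friction holds it above about 1.0; lower, its weight lets it sink slowly until it rests on the sprung nest at 0.03 to 0.07, a little open. Shutting it fully takes about 7 N down at its hole; let go, it rises again.
- lid_hinge (a point): Point on the hinge axis, midway along it: 75 mm in +y from the jig's origin, 57 mm above the bench; axis along the jig's x; axes as the jig's. The lid is an aluminium plate 120 (along the hinge) x 150 x 14 mm thick, 0.3 kg, the axis at mid thickness in its +y edge, with a 24 mm wide steel tab 20 mm beyond its free edge, at jig x 33 to 57 mm.
- lid_hole (a point): Centre of the pin hole on the lid's upper face, 128 mm from the hinge axis, midway along the lid. The hole is 15 mm in diameter, straight through the lid, with a small chamfer. z of this point is the outward normal of the lid's upper face.
- base_hole (a point): Mouth of the base's pin hole, 14 mm in diameter, 50 mm deep, chamfered, at 50 mm above the bench; z up. With the lid shut it lies straight below lid_hole.
- knob (a joint): Angle (rad) of the selector knob: 0 at the start (first notch), 1.05 at its end stop (second notch); grows clockwise seen from above. A tooth locks it in either notch; it turns only while pressed down more than 4 mm, and springs back up only in a notch.
- knob_press (a joint): How far the selector knob is pressed down (m): 0 up, 0.006 at the bottom. Spring: 2.8 N at the start of the stroke, 7 N at the bottom.
- knob_grip (a point): Centre of the knob's grip bar, on its turning axis, 84 mm above the bench when up. Black bar 46 long (this point's x) x 13 wide (its y) x 28 mm high (14 mm above and below this point) on a disc of 44 mm diameter; z up. Turns and sinks with the knob. A white line on the bar marks its +x end.
- stand: Grey plastic block 60 (x) x 150 (y) x 50 mm high, fixed on the bench, with two 15 mm holes 84 mm apart along its y, holding the two pins upright, in either order. Origin under its centre, z up.
- pin: Loose steel locking pin, about 0.11 kg, with a round head, standing in one hole of the stand. Origin at the tip of its foot, z along the pin towards the head. Shank 12 mm in diameter, 46 mm long, with a tapered foot; then a flange 32 mm in diameter and 5 mm thick, which rests on the stand's top; then a round grip 24 mm in diameter, 34 mm high. Total length 85 mm.
- pin_tip (a point): Tip of the pin's foot (the origin of the pin).
- pin_head (a point): Centre of the top face of the pin's head, 85 mm from the tip.
- plug: Not needed: a steel pin like the locking pin but with a low square head 30 x 30 x 18 mm, in the stand's other hole. Origin at its tip. Leave it.
- screwdriver: Bystander: screwdriver 170 mm long with a red handle, lying on the bench. Leave it.
- pliers: Bystander: pliers with grey handles, 180 mm long, lying on the bench. Leave them.
- elbow: Bystander: white plastic pipe elbow, legs 59 mm long, 45 mm thick, lying on the bench. Leave it.
- grille: Bystander: pale grey grille cover 120 x 90 x 6 mm lying on the bench. Leave it.
- spool: Bystander: bare metal spool 56 mm in diameter, 35 mm high. Leave it.
- beaker: Bystander: white plastic beaker 68 mm in diameter, 100 mm high. Leave it.
Mind the look-alikes: they are no part of the job. What is shaped like the pin but purple, turquoise or yellow is not meant.

How it is judged:
By the outcome, as a careful person would: the job done as asked, in the order asked, and still so for the second after the job is handed in, while the arm keeps its last pose, push and grip.
It also fails if it takes over 72 s, if anything falls off the work surface, if the arm or the gripper's body presses on something with over 40 N, if the wrist force passes 120 N, or if a joint passes its speed limit or range.

ROBOT

A 6-joint arm with a two-finger parallel gripper is mounted at the origin on the work surface. World frame = base frame: x ahead of the robot, y to its left, z up, the work surface at z = 0. Lengths are in m, angles in rad, forces in N, time in s.
With the tool pointing down it reaches from about 0.375 to 0.9 m from the base axis. Payload 3.1 kg.
Tool frame: the origin (TCP) lies midway between the tips of the shut fingers; the grasp point (between the pads) lies 19 mm behind it; z points along the fingers, y is the line along which they close (so a half turn about z gives the same grasp; the last joint's range is limited). The gripper opens to 85 mm and grips with 20 to 120 N. Pads are 22 mm wide; open, the fingers measure 114 mm over their backs; the gripper's body (76 mm by 85 mm) begins 54 mm behind the grasp point. The pads swing forward as they close: fully open they stand 13 mm farther back than shut.
Start: joints at [-1.327, 0.527, 1.433, -0, 1.181, -0.178], TCP at [0.256, -0.57, 0.231] pointing down, gripper open.
Joint ranges: [-3.08, 3.08], [-0.75, 2.2], [0.22, 2.44], [-1.43, 4.57], [0, 2.65], [-2.85, 2.85]. Speed limits (rad/s): [2.79, 2.79, 3.14, 3.14, 3.14, 3.14].

INTERFACE

Orientations are given as a unit quaternion [x, y, z, w].
In Python, from station import manip gives the robot as it stands.
- The arm moves only by the tool drive_tool, never from a script. Its argument "motion" is a list that holds one entry, the list of rows, each a list of 5 numbers: the finger opening in mm, from 0 to 85.4, then the shift along the tool's x, y, z in units of 30 mm (1.0 is 30 mm), then the turn about the tool's z in units of 8 degrees (1.0 is 8 degrees). In form: [[[fingers, x, y, z, yaw], ...]]. A call has 1 to 10 rows; each row is the pose to reach, as a shift and turn from the pose commanded when the call began, along the tool's axes at that moment; what a row does not reach only later rows make up. A row lasts 1/10 s, in which the tool goes at most 50 mm and 8.59 degrees, less where a joint would pass 70% of its speed; a pose out of reach is approached as far as the arm can. A call with a gripper value outside its range is refused whole. The fingers move at their own pace and stop on an object; "squeeze" is the grip in N (left out, the last holds). Time passes only in rows, so rows that repeat a pose let the fingers close. It gives the time, the measured TCP pose, the force, the opening and the grip force at its end, in the units of the state.
- manip.sense(): the state, without advancing time (a new reading comes with each control period).
- manip.snapshot(name): name is "scene" or "top" or "wrist"; returns the picture (480x640x3 uint8, red, green, blue); there is no depth.
- manip.camera_model(name): a dict with "fov_y" (degrees; the focal length in pixels is half the picture's height over the tangent of half this angle, whatever the lens; pixels are square), "cx", "cy" (the principal point, pixels), "origin" and "orientation" of the camera in the world. Camera axes: x right, y up, looking along -z (the intrinsics and any distortion apply to the point x, -y, -z); pixel columns grow to the right and rows downward; lengths in m; the calibration is good to about 2 mm. A picture is of the moment at which its call begins: read the wrist's pose just before it. camera_model takes no time and is no camera call; for the wrist camera it gives the pose at the moment of the call.
- manip.sign_off(): hands the job in; it is judged then, once.
The state is a dict: "t": time; "q": joint angles; "qd": joint speeds; "tau": joint torques, N m; "tcp_pos": TCP position; "tool_rot": TCP orientation; "force": force on the tool from outside, world axes, zero at the start; "ft_torque": the same for the moment, N m; "finger_gap": opening from 0.0 (shut) to 1.0 (fully open); "gripper_force": force on a finger pad.
Only numpy, scipy, OpenCV 4.12 (cv2) and the standard library are available. Lean on these libraries where they do the work, as an engineer would, in place of code of your own. Each camera call takes 0.05 s, during which the arm holds its last target. There are 200 camera calls.

## Working session

There is one attempt and no reset: what is moved stays moved. The work goes in short steps, Python scripts to look and compute and a tool call to move; the robot and the scene stay as the last step left them, time stands still between calls to the robot, and variables do not carry over. Pictures are saved under pics/ and viewed, at most 10 in all, crops included, and the job is handed in when it is done.

Besides the shell and the picture viewer there is one more tool, called after "Emit:" by a JSON object that holds its "api" and its "payload", one argument or row to a line. drive_tool: Moves the arm, as the interface text tells. Its arguments: {"type":"object","properties":{"motion":{"type":"array","items":{"type":"array","items":{"type":"array","items":{"type":"number"}}}},"squeeze":{"type":"number"}},"required":["motion"]}

```bash
mkdir -p pics; python3 - <<'E'
from station import manip
import cv2
for n in("scene","top"):
    m=manip.camera_model(n);print(n,m)
    cv2.imwrite(f"pics/{n}0.png",manip.snapshot(n)[:,:,::-1])
s=manip.sense();print({k:s[k] for k in("t","tcp_pos","tool_rot","force","finger_gap")})
E
```

```text
scene {'fov_y': 56.75643016317601, 'cx': 321.0352300878833, 'cy': 242.7093284871165, 'origin': array([ 1.10220495, -0.57107104,  0.62162736]), 'orientation': array([0.43380592, 0.15832227, 0.30035468, 0.83458585])}
top {'fov_y': 57.157271435568106, 'cx': 320.35966760121033, 'cy': 236.91440591217335, 'origin': array([0.45749911, 0.01301038, 1.15751837]), 'orientation': array([ 0.05758928, -0.03748537, -0.70370124,  0.70716539])}
{'t': 0.1, 'tcp_pos': array([ 0.25576331, -0.56956623,  0.23042033]), 'tool_rot': array([ 9.77840695e-01,  2.09347992e-01, -2.22962918e-05, -9.96843902e-04]), 'force': array([ 0.26688116, -0.19588363, -0.0406873 ]), 'finger_gap': 1.0017697032198742}
```

View pics/scene0.png

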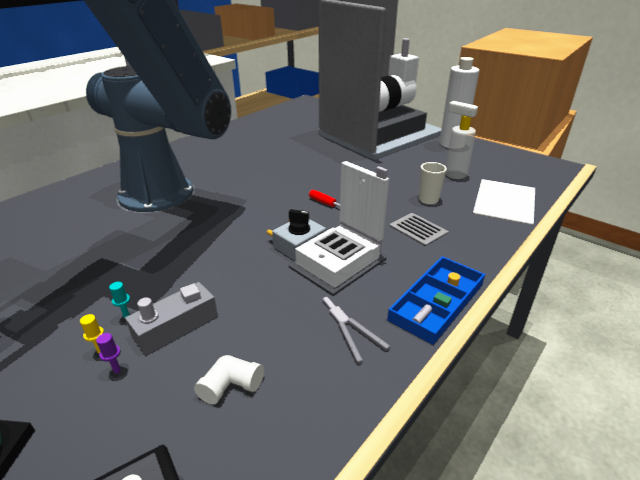

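View pics/top0.png

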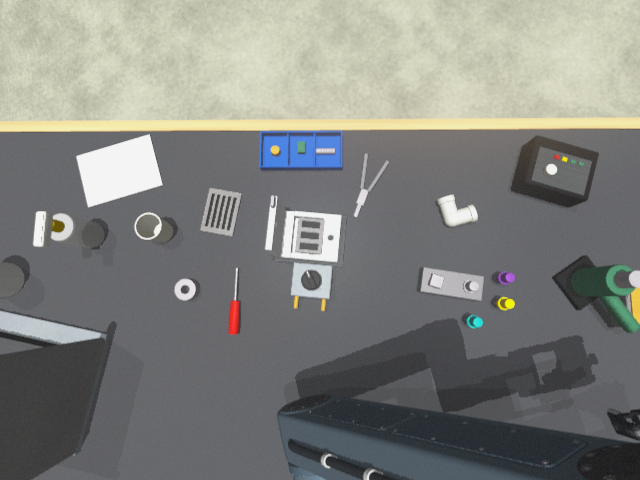

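```bash
cat > h.py <<'E'
import numpy as np
from scipy.spatial.transform import Rotation as R
from station import manip
def ray(m,u,v):
    f=240/np.tan(np.radians(m["fov_y"]/2))
    d=np.array([(u-m["cx"])/f,-(v-m["cy"])/f,-1])
    return np.array(m["origin"]),R.from_quat(m["orientation"]).apply(d)
def atz(m,u,v,z):
    o,d=ray(m,u,v); return o+d*(z-o[2])/d[2]
def proj(m,p):
    f=240/np.tan(np.radians(m["fov_y"]/2))
    c=R.from_quat(m["orientation"]).inv().apply(np.atleast_2d(p)-m["origin"])
    return np.c_[m["cx"]-f*c[:,0]/c[:,2],m["cy"]+f*c[:,1]/c[:,2]]
E
python3 - <<'E'
import cv2,numpy as np
i=cv2.imread("pics/top0.png");s=cv2.imread("pics/scene0.png")
a=cv2.resize(i[188:318,260:350],None,fx=4.4,fy=4.4,interpolation=cv2.INTER_CUBIC)
b=cv2.resize(i[255:320,415:495],(400,325),interpolation=cv2.INTER_CUBIC)
c=cv2.resize(s[270:350,115:220],None,fx=3.2,fy=3.2,interpolation=cv2.INTER_CUBIC)[:247]
o=np.zeros((572,796,3),np.uint8);o[:,:396]=a[:572,:396];o[:325,396:]=b;o[325:325+len(c),396:396+c.shape[1]]=c
cv2.imwrite("pics/c1.png",o)
E
```

```text
(no output)
```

View pics/c1.png

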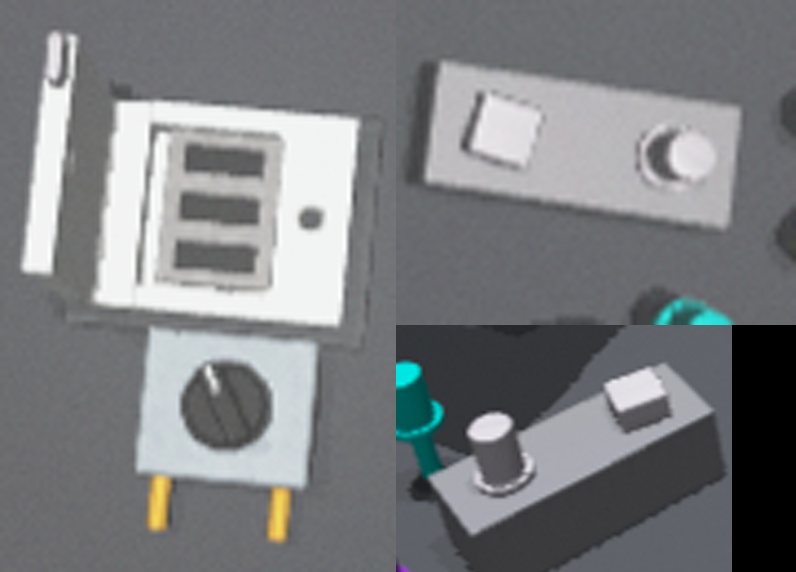

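```bash
python3 - <<'E'
from h import *
m=manip.camera_model("top")
J=lambda x,y,z:atz(m,260+x/4.4,188+y/4.4,z)
S=lambda x,y,z:atz(m,415+(x-396)/5,255+y/5,z)
np.set_printoptions(precision=4,suppress=True)
a,b=J(359,118,.05),J(341,326,.05)
print("right edge",a,b,np.linalg.norm(a-b),np.arctan2(*(a-b)[[1,0]]))
c,d=J(317,340,.05),J(304,487,.05);print("console R",c,d,np.arctan2(*(c-d)[[1,0]]))
c,d=J(148,330,.05),J(137,472,.05);print("console L",c,d,np.arctan2(*(c-d)[[1,0]]))
c,d=J(137,472,.05),J(304,487,.05);v=c-d;print("console bot",np.arctan2(-v[0],v[1]),np.linalg.norm(v))
print("base hole",J(311,217,.05)); yaw=np.arctan2(*(a-b)[[1,0]])
print("disc",J(226,405,.07)); print("bar end",J(211,379,.098),J(227,405,.098))
cs=[S(*p,.05) for p in[(438,62),(741,105),(729,228),(425,184)]];print(np.array(cs),np.mean(cs,0))
v=cs[0]-cs[1];w=cs[3]-cs[2];print(np.arctan2(-v[0],v[1]),np.arctan2(-w[0],w[1]))
print("head",S(690,156,.089),"flange",S(674,157,.055),"sq",S(506,131,.073))
for z in(.19,.205):print("lid edge",[J(*p,z)[:2] for p in[(50,33),(76,35),(22,272),(52,273)]])
s=manip.sense();print(R.from_quat(s["tool_rot"]).as_matrix())
E
```

```text
right edge [ 0.6645 -0.0087  0.05  ] [0.5436 0.0015 0.05  ] 0.12126871653585161 -0.08453995789448653
console R [0.5355 0.0152 0.05  ] [0.4523 0.0223 0.05  ] -0.08488510501312549
console L [0.5408 0.1121 0.05  ] [0.4601 0.1171 0.05  ] -0.062478722144601304
console bot -0.08182262436052694 0.0951310403856851
base hole [0.6064 0.0189 0.05  ]
disc [0.4975 0.0659 0.07  ]
bar end [0.5106 0.0729 0.098 ] [0.4965 0.064  0.098 ]
[[ 0.5313 -0.2129  0.05  ]
 [ 0.5107 -0.3619  0.05  ]
 [ 0.4502 -0.3534  0.05  ]
 [ 0.4708 -0.205   0.05  ]] [ 0.4908 -0.2833  0.05  ]
-0.1374250401811313 -0.13761435553544027
head [ 0.4844 -0.3235  0.089 ] flange [ 0.4847 -0.3264  0.055 ] sq [ 0.4964 -0.2403  0.073 ]
lid edge [array([0.6823, 0.1521]), array([0.6812, 0.1387]), array([0.5592, 0.1636]), array([0.5588, 0.1484])]
lid edge [array([0.6788, 0.1499]), array([0.6778, 0.1368]), array([0.5576, 0.1612]), array([0.5572, 0.1463])]
[[ 0.9123  0.4094 -0.0005]
 [ 0.4094 -0.9123  0.0019]
 [ 0.0004 -0.002  -1.    ]]
```

```bash
cat >> h.py <<'E'
JO=np.array([.6105,.0714]);JY=-.083
def jig(x,y): 
    c,s=np.cos(JY),np.sin(JY); return JO+[c*x-s*y,s*x+c*y]
def to(x,y,z,yaw=None):
    s=manip.sense();M=R.from_quat(s["tool_rot"]).as_matrix()
    y0=np.arctan2(M[1,0],M[0,0])
    d=M.T@(np.array([x,y,z])-s["tcp_pos"])/.03
    print("units",d.round(3),"yaw now %.4f"%y0,"" if yaw is None else "yaw units %.3f"%(-np.degrees(yaw-y0)/8), "f",s["force"].round(2),"t",s["t"],"q6 %.2f"%s["q"][5])
E
echo
```

Emit:
{"api": "drive_tool", "payload": {
  "motion": [
    [[85,1.5,-1.5,0,0],[85,2.6,-2.6,0,0],[85,3.7,-3.7,0,0],[85,4.8,-4.8,0,0],[85,5.9,-5.9,0,0],[85,7,-7,0,0],[85,8,-8,0,0],[85,9,-9,0,0],[85,10,-10,0,0],[85,11,-11,0,0]]
  ]
}}

```text
t: 1.1
tcp_pos: [0.422, -0.1322, 0.2312]
tool_rot: [0.978, 0.209, -0.0, -0.0]
force: [1.5, -0.5, -0.0]
finger_gap: 0.997
gripper_force: 0.0
```

Emit:
{"api": "drive_tool", "payload": {
  "motion": [
    [[85,1,-1,0,-0.5],[85,2,-2,0,-1],[85,3,-3,0,-1],[85,4,-4,0,-1],[85,5,-5,0,-1],[85,5,-5,0,-1]]
  ]
}}

```text
t: 1.7
tcp_pos: [0.4984, 0.0684, 0.2312]
tool_rot: [0.96, 0.28, 0.001, -0.001]
force: [-1.1, -0.9, 0.7]
finger_gap: 0.996
gripper_force: 0.0
```

```bash
python3 - <<'E'
from h import *
import cv2
m=manip.camera_model("wrist");cv2.imwrite("pics/w1.png",manip.snapshot("wrist")[:,:,::-1])
print(m);print(proj(m,[[.4972,.0658,.098],[.4972,.0658,.07]]))
to(.4972,.0658,.075,.56)
E
```

```text
{'fov_y': 60.20251462149074, 'cx': 322.3649678111473, 'cy': 244.19790588874216, 'origin': array([0.56921669, 0.11417406, 0.37387511]), 'orientation': array([-0.14548887,  0.07989068, -0.47390801,  0.86478996])}
[[325.37716767 232.22956703]
 [325.13489939 221.20638495]]
units [-0.015  0.013  5.199] yaw now 0.5663 yaw units 0.045 f [ 0.77 -0.25  0.47] t 1.75 q6 0.91
```

View pics/w1.png

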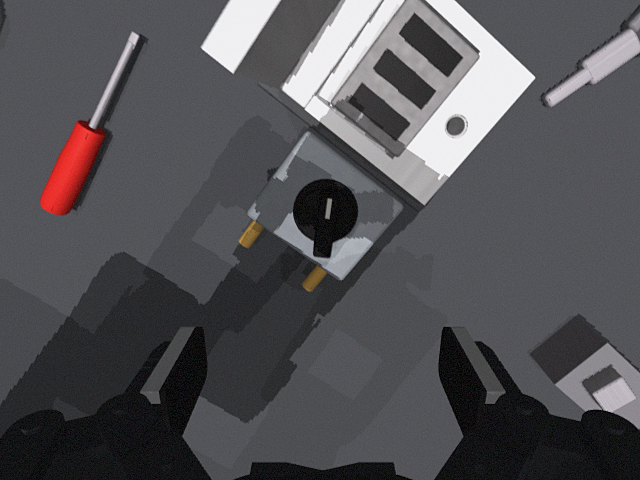

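```bash
python3 - <<'E'
from h import *
import cv2
i=cv2.imread("pics/w1.png");cv2.imwrite("pics/w1c.png",cv2.resize(i[165:275,270:380],None,fx=5,fy=5,interpolation=cv2.INTER_CUBIC))
E
```

```text
(no output)
```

View pics/w1c.png

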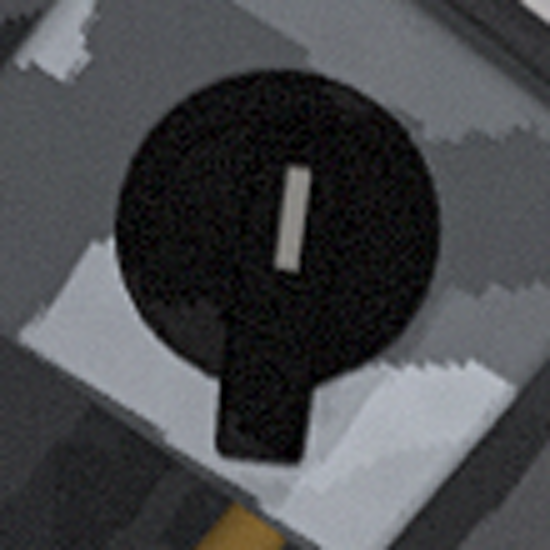

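```bash
python3 - <<'E'
from h import *
np.set_printoptions(precision=4,suppress=True)
m=manip.camera_model("wrist");t=manip.camera_model("top");s=manip.camera_model("scene")
print(proj(m,[[.6064,.0189,.05],[*jig(60,-75),.05],[*jig(-60,-75),.05],[*jig(-155,-65),.05],[*jig(-155,35),.05]]))
print(m["origin"],m["orientation"])
C=lambda x,y,z:atz(m,270+x/5,165+y/5,z)
a,b=C(299,167,.098),C(287,271,.098);print(a,b,np.arctan2(*(a-b)[[1,0]]))
for z in(.06,.07,.08):print(C(278,229,z),C(115,229,z),C(440,229,z),C(278,68,z),C(278,390,z))
print(C(265,462,.098),C(222,460,.098),C(302,464,.098))
E
```

```text
[[   454.1196    125.3334]
 [-83176.9124   2289.4185]
 [   635.4866   1417.4604]
 [    -0.3021   1423.0777]
 [ -1159.8708   1418.7287]]
[0.5685 0.1123 0.3735] [-0.1465  0.0804 -0.4743  0.8644]
[0.5179 0.074  0.098 ] [0.5047 0.0675 0.098 ] 0.460289249246411
[0.5009 0.0662 0.06  ] [0.4872 0.0876 0.06  ] [0.5144 0.0449 0.06  ] [0.5221 0.0798 0.06  ] [0.4785 0.0519 0.06  ]
[0.503  0.0677 0.07  ] [0.4898 0.0884 0.07  ] [0.5162 0.047  0.07  ] [0.5236 0.0808 0.07  ] [0.4814 0.0538 0.07  ]
[0.5052 0.0691 0.08  ] [0.4924 0.0892 0.08  ] [0.5179 0.0492 0.08  ] [0.5251 0.0819 0.08  ] [0.4842 0.0557 0.08  ]
[0.4793 0.0549 0.098 ] [0.4762 0.0602 0.098 ] [0.4818 0.0503 0.098 ]
```

```bash
python3 - <<'E'
from h import *
to(.4985,.0654,.075,.48)
E
```

```text
units [0.014 0.047 5.199] yaw now 0.5663 yaw units 0.618 f [ 0.77 -0.25  0.47] t 1.75 q6 0.91
```

Emit:
{"api": "drive_tool", "payload": {
  "motion": [
    [[50,0,0.05,1.2,0.6],[50,0,0.05,2.4,0.6],[50,0,0.05,3.6,0.6],[50,0,0.05,4.6,0.6],[50,0,0.05,5.2,0.6],[50,0,0.05,5.2,0.6]]
  ]
}}

```text
t: 2.35
tcp_pos: [0.4956, 0.0618, 0.073]
tool_rot: [0.972, 0.236, -0.003, -0.001]
force: [0.4, -0.1, 0.7]
finger_gap: 0.584
gripper_force: 0.0
```

Emit:
{"api": "drive_tool", "payload": {
  "motion": [
    [[5,0,0,0,0],[5,0,0,0,0],[5,0,0,0,0],[5,0,0,0,0],[5,0,0,0,0],[5,0,0,0,0],[5,0,0,0,0]]
  ],
  "squeeze": 50
}}

```text
t: 3.05
tcp_pos: [0.497, 0.0653, 0.0766]
tool_rot: [0.972, 0.234, 0.0, -0.002]
force: [-1.7, 8.7, 2.3]
finger_gap: 0.139
gripper_force: 51.4
```

Emit:
{"api": "drive_tool", "payload": {
  "motion": [
    [[5,0,-0.08,0.1,0],[5,0,-0.08,0.2,0],[5,0,-0.08,0.28,0],[5,0,-0.08,0.28,0]]
  ]
}}

```text
t: 3.45
tcp_pos: [0.497, 0.0655, 0.0705]
tool_rot: [0.972, 0.236, 0.001, -0.0]
force: [-6.0, 3.8, 28.6]
finger_gap: 0.142
gripper_force: 55.1
```

Emit:
{"api": "drive_tool", "payload": {
  "motion": [
    [[5,0,0,-0.05,0.8],[5,0,0,-0.05,1.6],[5,0,0,-0.05,2.4],[5,0,0,-0.05,3.2],[5,0,0,-0.05,4],[5,0,0,-0.05,4.8],[5,0,0,-0.05,5.6],[5,0,0,-0.05,6.4],[5,0,0,-0.05,7.1],[5,0,0,-0.05,7.1]]
  ]
}}

```text
t: 4.45
tcp_pos: [0.4968, 0.0693, 0.0707]
tool_rot: [0.967, -0.256, 0.0, -0.003]
force: [-2.7, 20.1, 16.0]
finger_gap: 0.139
gripper_force: 52.5
```

```bash
python3 - <<'E'
from h import *
to(.4985,.0654,.075,.48); s=manip.sense();print(s["ft_torque"],s["tcp_pos"])
E
```

```text
units [ 0.113  0.085 -0.144] yaw now -0.5180 yaw units -7.148 f [-2.72 20.14 16.01] t 4.45 q6 1.99
[3.38982469 0.50984268 0.04124371] [0.49682506 0.06930602 0.07070199]
```

Emit:
{"api": "drive_tool", "payload": {
  "motion": [
    [[5,0,-0.1,0,0.3],[5,0,-0.12,0,0.6],[5,0,-0.12,0,0.8],[5,0,-0.12,0,0.8]]
  ]
}}

```text
t: 4.85
tcp_pos: [0.4972, 0.0701, 0.0707]
tool_rot: [0.952, -0.307, -0.001, -0.001]
force: [-5.3, 9.6, 18.6]
finger_gap: 0.141
gripper_force: 52.6
```

```bash
python3 - <<'E'
from h import *
to(.4985,.0654,.075,.48); s=manip.sense();print(s["ft_torque"],s["tcp_pos"])
E
```

```text
units [ 0.127  0.103 -0.144] yaw now -0.6245 yaw units -7.910 f [-5.27  9.62 18.55] t 4.85 q6 2.11
[1.58185968 1.00916691 0.2571945 ] [0.49719196 0.07014016 0.07067877]
```

Emit:
{"api": "drive_tool", "payload": {
  "motion": [
    [[5,0,-0.05,0,0.3],[5,0,-0.05,0,0.3]]
  ]
}}

```text
t: 5.05
tcp_pos: [0.4973, 0.0704, 0.0707]
tool_rot: [0.946, -0.325, -0.002, 0.001]
force: [-6.5, 5.3, 19.8]
finger_gap: 0.14
gripper_force: 53.3
```

```bash
python3 - <<'E'
from h import *
to(.4985,.0654,.075,.48); s=manip.sense();print(s["ft_torque"],s["tcp_pos"])
E
```

```text
units [ 0.135  0.108 -0.144] yaw now -0.6618 yaw units -8.178 f [-6.52  5.32 19.77] t 5.05 q6 2.15
[0.86874456 1.31500185 0.87671486] [0.4972796  0.07042807 0.07068058]
```

Emit:
{"api": "drive_tool", "payload": {
  "motion": [
    [[5,0,0,-0.1,-0.2],[5,0,0,-0.2,-0.3],[5,0,0,-0.26,-0.3],[5,0,0,-0.26,-0.3]]
  ]
}}

```text
t: 5.45
tcp_pos: [0.4972, 0.0703, 0.0767]
tool_rot: [0.952, -0.307, -0.002, 0.0]
force: [-3.7, 4.7, 2.4]
finger_gap: 0.141
gripper_force: 50.3
```

Emit:
{"api": "drive_tool", "payload": {
  "motion": [
    [[40,0,0,0,0],[40,0,0,0,0],[40,0,0,0,0],[40,0,0,-1.2,0],[40,0,0,-2.4,0],[40,0,0,-3.6,0],[40,0,0,-4.8,0],[20,0,0,-6,0],[5,0,0,-7,0],[0,0,0,-7,0]]
  ]
}}

```text
t: 6.45
tcp_pos: [0.5028, 0.069, 0.2909]
tool_rot: [0.951, -0.308, 0.005, -0.001]
force: [0.1, 0.9, -0.2]
finger_gap: 0.003
gripper_force: 0.0
```

```bash
python3 - <<'E'
from h import *
import cv2
for n in("top","wrist"):
    cv2.imwrite(f"pics/{n}2.png",manip.snapshot(n)[:,:,::-1])
i=cv2.imread("pics/wrist2.png")
cv2.imwrite("pics/w2c.png",i)
print(*jig(-.02,.125)); to(*jig(-.02,.125),.28,0)
E
```

```text
0.6009319423338075 0.19762777932173414
units [ 0.225 -5.442  0.227] yaw now -0.6256 yaw units -4.480 f [ 0.95 -0.39 -0.82] t 6.55 q6 2.11
```

View pics/w2c.png

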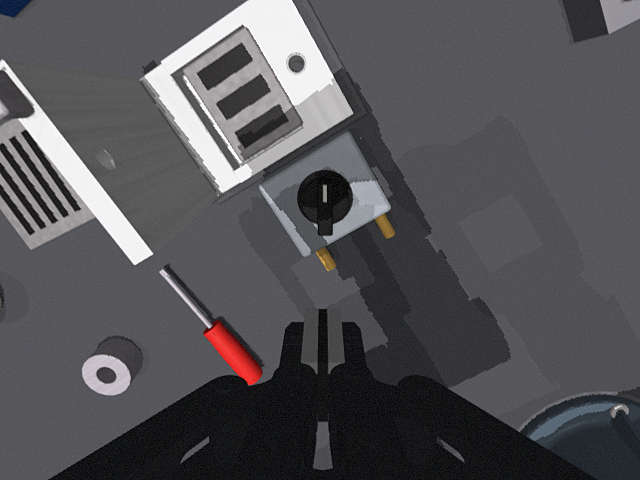

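Emit:
{"api": "drive_tool", "payload": {
  "motion": [
    [[0,0,-1.4,0,-0.9],[0,0.1,-2.8,0,-1.8],[0,0.2,-4.2,0,-2.7],[0,0.22,-5.5,0.2,-3.6],[0,0.22,-5.5,0.2,-3.9],[0,0.22,-5.5,0.2,-3.9]]
  ]
}}

```text
t: 7.15
tcp_pos: [0.6007, 0.2, 0.2769]
tool_rot: [0.999, -0.04, -0.003, 0.001]
force: [-0.3, 0.1, -0.6]
finger_gap: -0.0
gripper_force: 0.0
```

```bash
python3 - <<'E'
from h import *
import cv2
np.set_printoptions(precision=4,suppress=True)
to(*jig(-.02,.125),.165,JY)
print(manip.camera_model("wrist")["origin"])
cv2.imwrite("pics/w3.png",manip.snapshot("wrist")[:,:,::-1])
cv2.imwrite("pics/s3.png",manip.snapshot("scene")[:,:,::-1])
s=manip.camera_model("scene")
for th in(1.4,1.5,1.6,1.7,1.8):
  P=[]
  for x in(-.06,.06):
    for n in(-.007,.007): # outward normal offset; lid direction at th
      y=.075-.15*np.cos(th)+n*np.sin(th); z=.057+.15*np.sin(th)+n*np.cos(th)
      P.append([*jig(x,y),z])
  print(th,proj(s,P).round(1).tolist())
E
python3 - <<'E'
import cv2
i=cv2.imread("pics/scene0.png");cv2.imwrite("pics/c4.png",cv2.resize(i[150:300,260:400],None,fx=4,fy=4,interpolation=cv2.INTER_CUBIC))
E
```

```text
units [0.033 0.072 3.731] yaw now -0.0795 yaw units 0.025 f [-0.3   0.09 -0.61] t 7.15 q6 1.80
[0.6855 0.1938 0.419 ]
1.4 [[330.5, 167.5], [334.9, 164.5], [373.9, 185.5], [378.3, 182.2]]
1.5 [[335.2, 164.3], [339.6, 161.9], [378.6, 182.0], [382.9, 179.3]]
1.6 [[339.9, 161.8], [344.1, 160.0], [383.2, 179.1], [387.4, 177.0]]
1.7 [[344.4, 159.9], [348.6, 158.8], [387.7, 176.9], [391.7, 175.5]]
1.8 [[348.9, 158.7], [352.8, 158.2], [392.0, 175.5], [395.8, 174.7]]
```

View pics/c4.png

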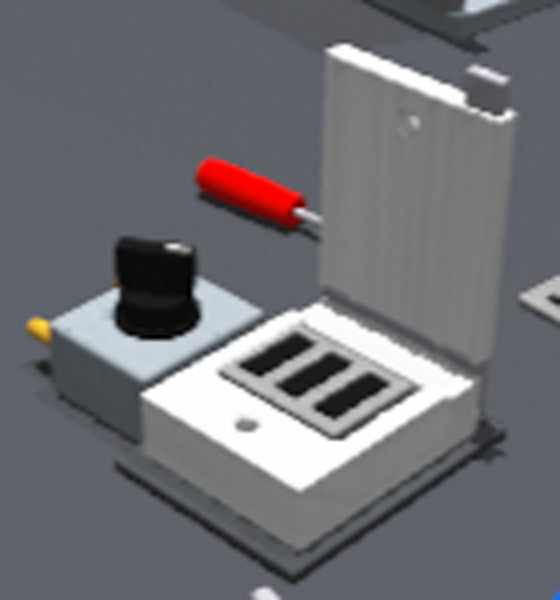

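Emit:
{"api": "drive_tool", "payload": {
  "motion": [
    [[0,0,0,1.4,0],[0,0,0,2.8,0],[0,0,0,3.7,0],[0,0,0.5,3.7,0],[0,0,0.9,3.7,0],[0,0,1.3,3.7,0],[0,0,1.7,3.7,0],[0,0,2.1,3.7,0],[0,0,2.5,3.7,0],[0,0,2.9,3.7,0]]
  ]
}}

```text
t: 8.25
tcp_pos: [0.5948, 0.1115, 0.1699]
tool_rot: [0.999, -0.041, 0.001, 0.0]
force: [0.0, 1.2, -1.2]
finger_gap: -0.0
gripper_force: 0.5
```

Emit:
{"api": "drive_tool", "payload": {
  "motion": [
    [[0,0,0.4,0,0],[0,0,0.8,0,0],[0,0,1.2,0.2,0],[0,0,1.5,0.6,0],[0,0,1.6,1,0],[0,0,1.6,1,0]]
  ]
}}

```text
t: 8.85
tcp_pos: [0.5888, 0.0642, 0.1365]
tool_rot: [0.999, -0.041, -0.003, -0.0]
force: [-0.4, -0.2, -0.3]
finger_gap: 0.003
gripper_force: 0.0
```

```bash
python3 - <<'E'
from h import *
import cv2
to(*jig(-.02,0),.165,JY)
cv2.imwrite("pics/s5.png",manip.snapshot("scene")[120:360,220:460,::-1].repeat(2,0).repeat(2,1))
E
```

```text
units [ 0.029 -0.298 -0.949] yaw now -0.0818 yaw units 0.009 f [-0.36 -0.16 -0.28] t 8.85 q6 1.57
```

View pics/s5.png

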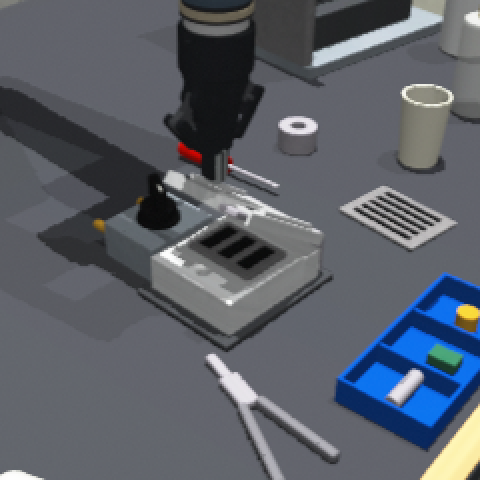

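Emit:
{"api": "drive_tool", "payload": {
  "motion": [
    [[0,0,0,-1,0],[10,0,0,-2,0],[30,0,0,-3,0],[50,0,1.2,-3,0]]
  ]
}}

```text
t: 9.3
tcp_pos: [0.591, 0.0321, 0.234]
tool_rot: [0.999, -0.037, 0.005, -0.0]
force: [0.7, -1.3, 0.3]
finger_gap: 0.449
gripper_force: 0.0
```

```bash
python3 - <<'E'
from h import *
t=manip.camera_model("top")
for u,v in((475,322),(507,278),(506,303)):print(atz(t,u,v,.08))
to(.485,-.325,.2,-.14)
E
```

```text
[ 0.39984055 -0.32581714  0.08      ]
[ 0.50478407 -0.40637303  0.08      ]
[ 0.44516344 -0.40106275  0.08      ]
units [-2.645 12.137  1.091] yaw now -0.0749 yaw units 0.466 f [ 0.73 -1.32  0.28] t 9.3 q6 1.51
```

Emit:
{"api": "drive_tool", "payload": {
  "motion": [
    [[50,-0.3,1.4,0,0.4],[50,-0.6,2.8,0,0.4],[50,-0.9,4.2,0,0.4],[50,-1.2,5.6,0,0.4],[50,-1.5,7,0,0.4],[50,-1.8,8.4,0,0.4],[50,-2.1,9.8,0,0.4],[50,-2.4,11,0.5,0.4],[50,-2.65,12.1,1.1,0.4],[50,-2.65,12.1,1.1,0.4]]
  ]
}}

```text
t: 10.3
tcp_pos: [0.4776, -0.3296, 0.1941]
tool_rot: [0.998, -0.07, -0.001, -0.0]
force: [-0.3, -0.7, 0.1]
finger_gap: 0.591
gripper_force: 0.0
```

```bash
python3 - <<'E'
from h import *
import cv2
np.set_printoptions(precision=4,suppress=True)
m=manip.camera_model("wrist");i=manip.snapshot("wrist")[:,:,::-1].copy()
cv2.imwrite("pics/w6.png",i)
print(m["origin"],m["orientation"],proj(m,[[.485,-.325,.089],[.485,-.325,.055]]))
to(.485,-.325,.06,-.14);print(manip.sense()["tcp_pos"])
E
```

```text
[ 0.5613 -0.3411  0.3364] [ 0.1104 -0.1266  0.7441 -0.6466] [[313.6529 230.6039]
 [314.5878 216.1022]]
units [ 0.215 -0.109  4.498] yaw now -0.1396 yaw units 0.003 f [-0.36  0.33  0.41] t 10.35 q6 0.92
[ 0.4784 -0.3276  0.1949]
```

View pics/w6.png

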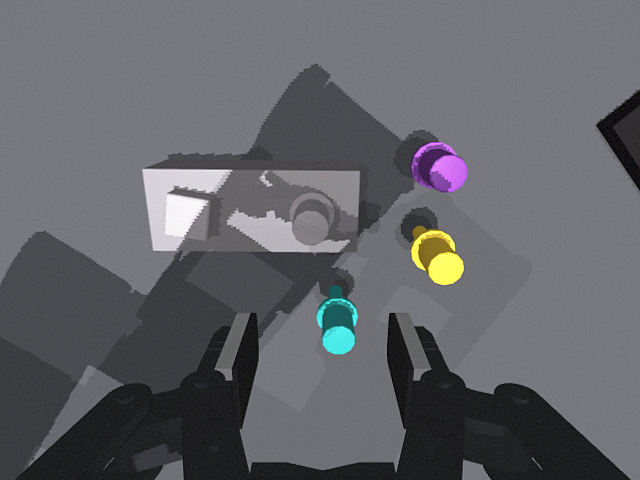

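```bash
python3 - <<'E'
from h import *
import cv2
np.set_printoptions(precision=4,suppress=True)
m=manip.camera_model("wrist")
print(atz(m,310.5,227,.089),atz(m,314,213,.055),[atz(m,*p,.05) for p in((143,169),(361,170),(153,251),(357,252))])
E
```

```text
[ 0.4882 -0.3212  0.089 ] [ 0.4879 -0.3227  0.055 ] [array([ 0.534 , -0.2099,  0.05  ]), array([ 0.5125, -0.3591,  0.05  ]), array([ 0.4744, -0.2003,  0.05  ]), array([ 0.4527, -0.3496,  0.05  ])]
```

Emit:
{"api": "drive_tool", "payload": {
  "motion": [
    [[50,0.27,-0.17,1,0],[50,0.27,-0.17,2,0],[50,0.27,-0.17,3,0],[50,0.27,-0.17,3.3,0],[50,0.27,-0.17,3.3,0],[50,0.27,-0.17,3.3,0]]
  ]
}}

```text
t: 10.95
tcp_pos: [0.489, -0.3225, 0.0984]
tool_rot: [0.998, -0.068, 0.001, 0.001]
force: [0.4, -0.2, 0.1]
finger_gap: 0.584
gripper_force: 0.0
```

```bash
python3 - <<'E'
from h import *
to(.4868,-.3235,.06,-.14)
E
```

```text
units [-0.072  0.04   1.281] yaw now -0.1357 yaw units 0.031 f [ 0.36 -0.23  0.13] t 10.95 q6 0.93
```

Emit:
{"api": "drive_tool", "payload": {
  "motion": [
    [[50,-0.05,0.04,0.8,0],[50,-0.05,0.04,1.28,0],[50,-0.05,0.04,1.28,0]]
  ]
}}

```text
t: 11.25
tcp_pos: [0.4857, -0.3228, 0.0581]
tool_rot: [0.998, -0.068, -0.001, -0.001]
force: [-0.5, 0.4, 0.7]
finger_gap: 0.588
gripper_force: 0.0
```

Emit:
{"api": "drive_tool", "payload": {
  "motion": [
    [[15,0,0,0,0],[15,0,0,0,0],[15,0,0,0,0],[15,0,0,0,0],[15,0,0,0,0],[15,0,0,0,0],[15,0,0,0,0]]
  ],
  "squeeze": 60
}}

```text
t: 11.95
tcp_pos: [0.487, -0.3241, 0.06]
tool_rot: [0.998, -0.068, 0.001, 0.001]
force: [1.3, -0.1, 6.4]
finger_gap: 0.265
gripper_force: 59.2
```

```bash
python3 - <<'E'
from h import *
to(.4868,-.3235,.06,-.14); s=manip.sense();print(s["tcp_pos"],s["ft_torque"])
E
```

```text
units [-0.01  -0.018 -0.001] yaw now -0.1368 yaw units 0.023 f [ 1.34 -0.11  6.38] t 11.95 q6 0.93
[ 0.48703429 -0.32408675  0.05996983] [ 0.06651429 -0.01510184  0.01232027]
```

Emit:
{"api": "drive_tool", "payload": {
  "motion": [
    [[15,0,0,-0.5,0],[15,0,0,-1.2,0],[15,0,0,-2.2,0],[15,0,0,-3.2,0],[15,0,0,-4.2,0],[15,0,0,-4.7,0],[15,0,0,-4.7,0]]
  ]
}}

```text
t: 12.65
tcp_pos: [0.4873, -0.3245, 0.2022]
tool_rot: [0.998, -0.068, 0.002, 0.002]
force: [0.2, -0.4, -1.4]
finger_gap: 0.261
gripper_force: 59.1
```

```bash
python3 - <<'E'
from h import *
to(.6064,.0189,.2,-.083); s=manip.sense();print(s["tcp_pos"],s["finger_gap"])
E
```

```text
units [  2.373 -11.88    0.045] yaw now -0.1366 yaw units -0.384 f [ 0.18 -0.39 -1.38] t 12.65 q6 0.93
[ 0.48731846 -0.32447275  0.20220063] 0.2609189594923666
```

Emit:
{"api": "drive_tool", "payload": {
  "motion": [
    [[15,0.25,-1.25,0,-0.38],[15,0.5,-2.5,0,-0.38],[15,0.8,-4,0,-0.38],[15,1.1,-5.5,0,-0.38],[15,1.4,-7,0,-0.38],[15,1.7,-8.5,0,-0.38],[15,2,-10,0,-0.38],[15,2.25,-11.2,0,-0.38],[15,2.37,-11.9,0,-0.38],[15,2.37,-11.9,0,-0.38]]
  ]
}}

```text
t: 13.65
tcp_pos: [0.6048, 0.0237, 0.1979]
tool_rot: [0.999, -0.04, -0.001, -0.001]
force: [0.3, 0.4, -1.3]
finger_gap: 0.261
gripper_force: 59.2
```

```bash
python3 - <<'E'
from h import *
import cv2
np.set_printoptions(precision=4,suppress=True)
to(.6064,.0189,.2,-.083)
m=manip.camera_model("wrist");i=manip.snapshot("wrist")[:,:,::-1]
cv2.imwrite("pics/w7.png",i);cv2.imwrite("pics/top7.png",manip.snapshot("top")[:,:,::-1]);cv2.imwrite("pics/s7.png",manip.snapshot("scene")[:,:,::-1])
s=manip.sense();p=s["tcp_pos"]+R.from_quat(s["tool_rot"]).apply([0,0,.056])
print(m["origin"],m["orientation"],s["tcp_pos"],proj(m,[p,[.6064,.0189,.07],[*jig(0,-.053),.07]]))
E
```

```text
units [ 0.066  0.156 -0.071] yaw now -0.0795 yaw units 0.025 f [ 0.27  0.38 -1.31] t 13.65 q6 1.50
[0.6892 0.0173 0.3402] [ 0.1141 -0.1236  0.7239 -0.6691] [0.6044 0.02   0.1985] [[330.1185 272.2433]
 [329.5911 227.1381]
 [330.0868 227.5143]]
```

View pics/w7.png

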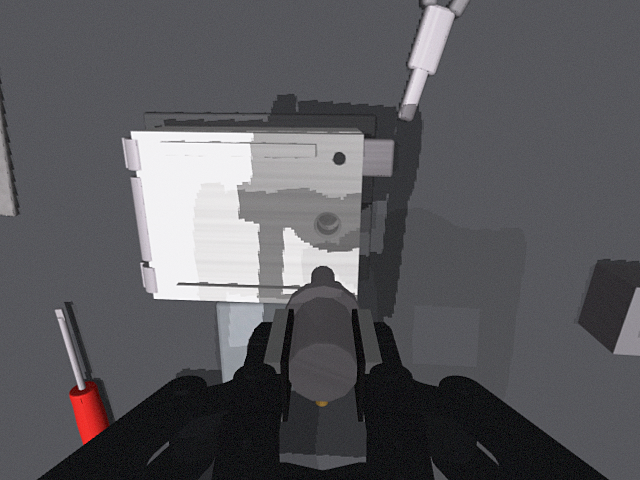

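Emit:
{"api": "drive_tool", "payload": {
  "motion": [
    [[15,0,0,0,0],[15,0,0,0,0],[15,0,0,0,0],[15,0,0,0,0]]
  ]
}}

```text
t: 14.2
tcp_pos: [0.6053, 0.0198, 0.1999]
tool_rot: [0.999, -0.042, 0.0, 0.0]
force: [1.5, -0.1, -0.8]
finger_gap: 0.264
gripper_force: 59.2
```

```bash
python3 - <<'E'
from h import *
import cv2
np.set_printoptions(precision=4,suppress=True,linewidth=250)
m=manip.camera_model("wrist");i=manip.snapshot("wrist");s=manip.sense()
print(s["tcp_pos"],m["origin"])
g=cv2.GaussianBlur(cv2.cvtColor(i,cv2.COLOR_RGB2GRAY),(3,3),0)
print(g[206:242:2,308:350:2]);print()
print(g[260:292:2,300:344:2])
E
```

```text
[0.6054 0.02   0.1999] [0.6893 0.0131 0.3425]
[[134 135 137 134 135 134 134 135 134 135 135 137 136 135 135 137 136 135 135 136 136]
 [132 133 133 132 133 133 133 132 133 133 133 132 133 133 133 131 132 134 133 134 133]
 [132 132 132 132 131 133 133 132 131 132 133 131 132 133 133 132 131 132 132 131 132]
 [129 129 129 131 125 124 123 124 128 129 131 130 130 129 129 130 129 129 130 130 130]
 [126 127 126 116 107 102 101 101 104 110 122 127 125 126 125 126 127 126 126 126 126]
 [128 127 108  98  92  90  91  90  91  99 107 117 126 127 127 127 127 126 126 126 127]
 [129 111 101  87  85  87  89  90  90  93  92 107 123 130 131 131 131 131 131 131 130]
 [121 105  99  87  87  87  88  87  89  90  90 102 114 127 130 129 130 129 130 129 129]
 [114 106  97  95  89  90  88  90  91  91  94 116 115 122 131 128 129 131 130 129 130]
 [109 101  89 106  95  90  89  93  94 101 115 125 115 121 133 133 133 133 131 132 131]
 [109 103  86 102 105 101 105 107 117 125 121 111 110 121 134 132 132 133 134 133 133]
 [111 110  86  89 101 105 107 119 125 127 107  91 115 122 131 131 132 131 131 131 132]
 [119 117 
[... 1270 characters left out ...]
5  61  64  66  64  65  66  64  65  63  62 156 236 229 218 218]
 [234 230 220 221 223 192  60  62  65  64  65  65  65  64  67  64  59 146 241 231 221 221]
 [233 231 225 221 223 189  57  64  65  67  66  66  65  66  64  65  57 135 241 233 231 222]
 [232 233 235 223 200 154  57  66  66  67  66  66  64  64  64  66  62 109 225 234 234 230]
 [233 235 192  98  77  69  65  66  66  66  64  65  66  63  63  63  65  62  83 106 159 218]
 [206 158  79  62  66  65  67  70  73  77  81  87  89  83  76  69  66  65  63  57  58  95]
 [ 77  63  66  74  79  83  89  90  92  92  93  93  94  93  94  91  89  84  78  71  66  60]
 [ 64  70  84  92  94  93  93  93  95  93  94  94  93  92  93  94  94  94  94  93  92  79]]
```

```bash
python3 - <<'E'
from h import *
np.set_printoptions(precision=4,suppress=True,linewidth=250)
m=manip.camera_model("wrist");s=manip.sense();print(s["tcp_pos"],m["origin"])
for z in(.067,.07,.073):print("hole",atz(m,321.3,224.5,z))
a=np.linspace(0,2*np.pi,73)[:-1];t=s["tcp_pos"]
for h,r in((0,.004),(.004,.006),(.01,.006),(.03,.006)):
    q=proj(m,np.c_[t[0]+r*np.cos(a),t[1]+r*np.sin(a),np.full(72,t[2]-.056+h)]);print(h,q.min(0),q.max(0),q.mean(0))
E
```

```text
[0.6054 0.02   0.1999] [0.6893 0.0133 0.3425]
hole [0.6082 0.0206 0.067 ]
hole [0.6091 0.0205 0.07  ]
hole [0.6099 0.0204 0.073 ]
0 [314.9618 264.4444] [330.3537 278.6469] [322.658  271.5673]
0.004 [310.9187 263.7383] [334.419  285.3666] [322.6694 274.6029]
0.01 [310.6129 268.2887] [334.7606 290.4207] [322.6873 279.4078]
0.03 [309.4598 285.4715] [336.0487 309.4586] [322.7549 297.5284]
```

Emit:
{"api": "drive_tool", "payload": {
  "motion": [
    [[15,0.07,0,0.8,0],[15,0.13,0,1.5,0],[15,0.13,0,1.9,0],[15,0.13,0,1.9,0],[15,0.13,0,1.9,0],[15,0.13,0,1.9,0],[15,0.13,0,1.9,0]]
  ]
}}

```text
t: 14.95
tcp_pos: [0.61, 0.0201, 0.1439]
tool_rot: [0.999, -0.042, 0.001, 0.0]
force: [0.6, -0.1, -0.3]
finger_gap: 0.262
gripper_force: 59.2
```

```bash
python3 - <<'E'
from h import *
import cv2
np.set_printoptions(precision=4,suppress=True,linewidth=250)
m=manip.camera_model("wrist");i=manip.snapshot("wrist");s=manip.sense();t=s["tcp_pos"]
print(t,m["origin"],proj(m,[[.609,.0205,.07]]))
a=np.linspace(0,2*np.pi,73)[:-1]
for h,r in((0,.004),(.004,.006),(.01,.006)):
    q=proj(m,np.c_[t[0]+r*np.cos(a),t[1]+r*np.sin(a),np.full(72,t[2]-.056+h)]);print(h,q.min(0),q.max(0),q.mean(0))
g=cv2.GaussianBlur(cv2.cvtColor(i,cv2.COLOR_RGB2GRAY),(3,3),0)
print(g[238:290:2,300:350:2])
E
```

```text
[0.6099 0.0201 0.1438] [0.6936 0.0135 0.2867] [[322.0024 261.0126]]
0 [314.9222 264.7983] [330.2992 278.995 ] [322.6109 271.9182]
0.004 [310.883  264.0824] [334.3606 285.7025] [322.6224 274.9425]
0.01 [310.5778 268.6147] [334.7019 290.739 ] [322.6405 279.7295]
[[130 129 128 130 129 129 129 129 129 129 129 129 128 129 129 129 129 128 129 130 130 131 130 129 129]
 [127 128 128 127 127 127 128 127 128 127 128 128 127 128 127 128 129 129 129 129 129 130 129 128 131]
 [127 127 127 126 127 128 127 127 126 126 127 127 126 126 128 127 127 127 127 128 127 127 127 126 127]
 [126 126 127 126 126 126 125 126 128 126 127 126 126 125 126 126 125 126 127 126 126 127 126 127 128]
 [124 124 124 125 124 125 124 124 124 124 121 122 123 125 123 124 124 125 123 115 117 117 116 116 116]
 [120 119 120 119 120 121 119 111 105 102  99  98 100 103 112 118 121 122 115  99 100  98  99 100  99]
 [122 120 121 121 121 113 105  99  93  86  86  86  86  92  96 103 109 114 109 100 100  99 101 100  99]
 [124 125 124 123 117 103  97  86  84  85  85  84  84  84  84  88  90  97 102 102 101 102 102 104 102]
 [124 124 124 1
[... 1139 characters left out ...]
  99  59  60  59  63  63  63  63  63  62  60  58  84 106 106 106 104 104 105 105]
 [105 104 105 105 105  95  58  58  60  61  63  62  63  64  63  60  58  78 106 106 107 105 104 104 105]
 [105 105 104 105 106  96  57  59  62  63  65  63  64  62  62  62  59  76 106 104 103 105 104 105 104]
 [104 105 106 104  99  86  59  64  65  64  65  64  64  63  62  63  62  71 104 106 106 106 104 104 104]
 [145 101  93  71  67  65  66  65  63  62  62  62  63  62  62  62  62  63  67  71  82  99 104 102 103]
 [182  86  70  63  65  63  66  66  70  73  79  82  84  76  72  68  63  62  61  62  60  69  95 103 102]
 [117  60  64  71  75  78  83  87  89  88  88  90  90  90  91  88  86  80  72  70  65  60  65  89 102]]
```

Emit:
{"api": "drive_tool", "payload": {
  "motion": [
    [[15,-0.01,0,0.3,0],[15,-0.01,0,0.6,0],[15,-0.01,0,0.8,0],[15,-0.01,0,0.9,0]]
  ]
}}

```text
t: 15.4
tcp_pos: [0.6082, 0.0203, 0.1144]
tool_rot: [0.999, -0.042, -0.001, -0.0]
force: [-0.6, 0.0, -0.9]
finger_gap: 0.26
gripper_force: 59.2
```

Emit:
{"api": "drive_tool", "payload": {
  "motion": [
    [[15,0,0,0.15,0],[15,0,0,0.3,0],[15,0,0,0.4,0],[15,0,0,0.5,0]]
  ]
}}

```text
t: 15.8
tcp_pos: [0.609, 0.0202, 0.1006]
tool_rot: [0.999, -0.042, 0.0, 0.0]
force: [1.0, -0.6, -1.1]
finger_gap: 0.262
gripper_force: 59.2
```

Emit:
{"api": "drive_tool", "payload": {
  "motion": [
    [[15,0,0,0.15,0],[15,0,0,0.3,0],[15,0,0,0.45,0],[15,0,0,0.6,0],[15,0,0,0.6,0]]
  ]
}}

```text
t: 16.3
tcp_pos: [0.6085, 0.0202, 0.082]
tool_rot: [0.999, -0.042, -0.001, -0.0]
force: [-0.7, -1.1, -1.2]
finger_gap: 0.262
gripper_force: 59.2
```

Emit:
{"api": "drive_tool", "payload": {
  "motion": [
    [[15,0,0,0.1,0],[15,0,0,0.2,0],[15,0,0,0.2,0]]
  ]
}}

```text
t: 16.6
tcp_pos: [0.6091, 0.0198, 0.0769]
tool_rot: [0.999, -0.042, 0.0, 0.0]
force: [-0.9, -1.3, 1.0]
finger_gap: 0.259
gripper_force: 59.4
```

Contact with the lid is starting; press further.

Emit:
{"api": "drive_tool", "payload": {
  "motion": [
    [[15,0,0,0.06,0],[15,0,0,0.12,0],[15,0,0,0.15,0],[15,0,0,0.15,0]]
  ]
}}

```text
t: 17.0
tcp_pos: [0.6091, 0.0197, 0.0739]
tool_rot: [0.999, -0.042, 0.0, 0.0]
force: [-4.1, -2.5, 11.0]
finger_gap: 0.263
gripper_force: 60.7
```

Emit:
{"api": "drive_tool", "payload": {
  "motion": [
    [[15,0,0,0.05,0],[15,0,0,0.08,0],[15,0,0,0.08,0],[15,0,0,0.08,0]]
  ]
}}

```text
t: 17.4
tcp_pos: [0.6091, 0.0197, 0.0737]
tool_rot: [0.999, -0.042, 0.001, 0.001]
force: [-6.6, -2.7, 22.5]
finger_gap: 0.261
gripper_force: 62.0
```

```bash
python3 - <<'E'
from h import *
s=manip.sense();print(s["tcp_pos"],s["force"],s["ft_torque"],s["finger_gap"],s["t"])
E
```

```text
[0.6091448  0.01965889 0.07367721] [-6.62861879 -2.73450432 22.46622063] [-0.46895025  1.17478055  0.04469109] 0.2613069031564396 17.4
```

```bash
python3 -c "
from station import manip
print(manip.sign_off())"
```

```text
the job is handed in; nothing more can be done
None
```

I handed the job in at about 17.4 s of the 72 s: the knob is turned to its end stop and back up, and the pin is through the lid into the base hole and still pressed down with about 22 N. That the lid is fully shut I read from the hard stop at the expected height (TCP 73.7 mm, 74 mm expected), not from a final picture; sign-off returned no verdict.

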